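# Put the litho stones away in their trays

### The arm

A 6-joint arm with a two-finger parallel gripper is mounted at the origin on the work surface. World frame = base frame: x ahead of the robot, y to its left, z up, the work surface at z = 0. Lengths are in mm, angles in rad, forces in N, time in s.
With the tool pointing down it reaches from about 350 to 925 mm from the base axis. Payload 6.4 kg.
Tool frame: the origin (TCP) lies on the mounting face of the last link; the fingertips stand 173 mm ahead of it and the grasp point (between the pads) lies 155 mm ahead of it; z points along the fingers, y is the line along which they close (so a half turn about z gives the same grasp; the last joint's range is limited). The gripper opens to 85 mm and grips with 20 to 120 N. Pads are 22 mm wide; open, the fingers measure 114 mm over their backs; the gripper's body (76 mm by 85 mm) begins 54 mm behind the grasp point. The pads swing forward as they close: fully open they stand 13 mm farther back than shut.
Start: joints at [-1.376, 0.245, 1.558, -0, 1.339, -0.174], TCP at [234.328, -606.305, 404.69] pointing down, gripper open.
Joint ranges: [-3.13, 3.13], [-1.02, 2.26], [0.13, 2.54], [-0.95, 4.09], [0.21, 2.88], [-2.74, 2.74]. Speed limits (rad/s): [2.57, 2.57, 3.14, 3.14, 3.14, 3.14].

### API

Orientations are given as a 3x3 rotation matrix whose columns are the frame's x, y, z axes.
In Python, from bench import robot gives the robot as it stands.
- The arm moves only by the tool send_rows, never from a script. Its argument "rows" is text: rows parted by semicolons, each of 7 numbers parted by spaces: the shift along the world's x, y, z scaled (see below), then the turn, a rotation vector about the world's x, y, z scaled (see below), then the closure, from -1 (fully open) to 1 (shut). A call has 1 to 10 rows; each row shifts and turns the commanded pose from where the row before left it; what a row does not reach is not made up. The controller multiplies each number of a shift by 20 mm and each number of a turn by 0.15 rad. A row lasts 1/8 s, in which the tool goes at most 62.5 mm and 10.7 degrees, less where a joint would pass 70% of its speed; a pose out of reach is approached as far as the arm can. A call with a number of a shift or a turn outside -1 to 1 is refused whole. A call with a gripper value outside its range is refused whole. The fingers move at their own pace and stop on an object; "squeeze" is the grip in N (left out, the last holds). Time passes only in rows, so rows that do not move let the fingers close. It gives the time, the measured TCP pose, the force, the opening and the grip force at its end, in the units of the state.
- robot.state(): the state, without advancing time (a new reading comes with each control period).
- robot.camera(name): name is "side" or "top" or "wrist"; returns the picture (384x512x3 uint8, red, green, blue); there is no depth.
- robot.camera_model(name): a dict with "fx", "fy", "cx", "cy" (pixels), "cam_to_world" (4x4, takes a point from camera to world coordinates); the wrist camera has in their place "tool_from_camera" (4x4, takes a point from camera to tool coordinates, whose origin is the TCP and whose axes are the flange's). Camera axes: x right, y up, looking along -z (the intrinsics and any distortion apply to the point x, -y, -z); pixel columns grow to the right and rows downward; lengths in mm; the calibration is good to about 2 mm. A picture is of the moment at which its call begins: read the wrist's pose just before it. camera_model takes no time and is no camera call.
- robot.close_job(): hands the job in; it is judged then, once.
Trained networks look in the newest picture that a camera, given by its name, has taken for a name from the list of things; names that differ only in an ending like _2 or _b are one class to them, and where a whole thing is asked for, a point or a joint stands for the part that bears it (a point fixed in the world has none). Each returns a list of dicts, best first, with "score" (0 to 1); they miss things now and then, are a little off and sometimes report something else, mostly with a low value. They report only what shows in the picture. A call takes as long as a camera call. They do not tell look-alikes from the thing itself.
- robot.recognise(camera, target): "box" ([left, top, width, height] in pixels, round what is visible of it).
The state is a dict: "clock": time; "qpos": joint angles; "qd": joint speeds; "joint_torque": joint torques, N m; "position": TCP position; "tool_rot": TCP orientation; "force": force on the tool from outside, world axes, zero at the start; "ft_torque": the same for the moment, N m; "gripper_width": finger opening in mm; "grasp_force": force on a finger pad.
Only numpy, scipy, OpenCV 4.12 (cv2) and the standard library are available. Lean on these libraries where they do the work, as an engineer would, in place of code of your own. Each camera call takes 0.05 s, during which the arm holds its last target. There are 200 camera calls.

### The job

Put the four litho test stones lying on the bench away: each one flat, drawing side up, on the felt of the shallow tray made to its own size and shape. Set them down gently rather than dropping them, for limestone chips, and leave the loupe and the ink tin where they stand.

Things in the scene. Friction and masses are not known exactly. Their poses are not given: they have to be found in the camera images.
- small_stone: The small square litho stone: a small test stone, a flat slab of yellowish-grey limestone, 46 mm (its x) by 46 mm (its y) by 30 mm high (its z), about 0.17 kg, with a crayon drawing on its top face; loose, lying flat on the bench. Origin: centre of its underside.
- small_tray: The tray for the small square stone: a shallow light-wood tray with a dark grey felt floor, fixed to the bench. Inside 64 mm (its x) by 64 mm (its y), 9 mm more than its stone on every side; walls 5 mm thick (outside 74 by 74 mm), rim 14 mm above the bench, felt floor 5 mm above the bench. Origin: centre of its underside, on the bench; z up.
- square_stone: The larger square litho stone: a small test stone, a flat slab of yellowish-grey limestone, 62 mm (its x) by 62 mm (its y) by 30 mm high (its z), about 0.30 kg, with a crayon drawing on its top face; loose, lying flat on the bench. Origin: centre of its underside.
- square_tray: The tray for the larger square stone: a shallow light-wood tray with a dark grey felt floor, fixed to the bench. Inside 80 mm (its x) by 80 mm (its y), 9 mm more than its stone on every side; walls 5 mm thick (outside 90 by 90 mm), rim 14 mm above the bench, felt floor 5 mm above the bench. Origin: centre of its underside, on the bench; z up.
- broad_stone: The broad oblong litho stone: a small test stone, a flat slab of yellowish-grey limestone, 58 mm (its x) by 84 mm (its y) by 30 mm high (its z), about 0.38 kg, with a crayon drawing on its top face; loose, lying flat on the bench. Origin: centre of its underside.
- broad_tray: The tray for the broad oblong stone: a shallow light-wood tray with a dark grey felt floor, fixed to the bench. Inside 76 mm (its x) by 102 mm (its y), 9 mm more than its stone on every side; walls 5 mm thick (outside 86 by 112 mm), rim 14 mm above the bench, felt floor 5 mm above the bench. Origin: centre of its underside, on the bench; z up.
- long_stone: The long narrow litho stone: a small test stone, a flat slab of yellowish-grey limestone, 38 mm (its x) by 105 mm (its y) by 30 mm high (its z), about 0.31 kg, with a crayon drawing on its top face; loose, lying flat on the bench. Origin: centre of its underside.
- long_tray: The tray for the long narrow stone: a shallow light-wood tray with a dark grey felt floor, fixed to the bench. Inside 56 mm (its x) by 123 mm (its y), 9 mm more than its stone on every side; walls 5 mm thick (outside 66 by 133 mm), rim 14 mm above the bench, felt floor 5 mm above the bench. Origin: centre of its underside, on the bench; z up.
- loupe: A printer's stand loupe, bystander: black and clear upright cylinder 38 mm across, 40 mm high, loose. Origin: centre of its underside.
- ink_tin: A small round blue-painted ink tin with a bare steel disc on its lid, bystander: 41 mm across, 30 mm high, loose. Origin: centre of its underside.
Mind the look-alikes: they are no part of the job. Leave any red look-alike of the broad_stone alone.

How it is judged (in metres and radians):
At the end, for the whole second after the job is handed in: Each of the four stones lies at rest, level (within 0.1 rad) and drawing side up on the felt floor of its own tray (underside 1 to 8 mm above the bench, so not on a rim), its centre within 13 mm of the tray's centre along each of the tray's sides (x of small_stone in the frame of small_tray between -0.013 and 0.013 m and y of small_stone in the frame of small_tray between -0.013 and 0.013 m and z of small_stone in the frame of small_tray between 0.001 and 0.008 m and angle between each of small_stone, square_stone, broad_stone, long_stone's own z axis and vertical below 0.1 rad and linear speed of each of small_stone, square_stone, broad_stone, long_stone below 0.02 m/s and x of square_stone in the frame of square_tray between -0.013 and 0.013 m and y of square_stone in the frame of square_tray between -0.013 and 0.013 m and z of square_stone in the frame of square_tray between 0.001 and 0.008 m and x of broad_stone in the frame of broad_tray between -0.013 and 0.013 m and y of broad_stone in the frame of broad_tray between -0.013 and 0.013 m and z of broad_stone in the frame of broad_tray between 0.001 and 0.008 m and x of long_stone in the frame of long_tray between -0.013 and 0.013 m and y of long_stone in the frame of long_tray between -0.013 and 0.013 m and z of long_stone in the frame of long_tray between 0.001 and 0.008 m); the robot touches nothing.
It fails at once if the loupe is shoved more than 25 mm or knocked over (distance of loupe from where it was at the start of the episode above 0.025 m or angle between loupe's own z axis and vertical above 0.7 rad).
It fails at once if the ink tin is shoved more than 25 mm or knocked over (distance of ink_tin from where it was at the start of the episode above 0.025 m or angle between ink_tin's own z axis and vertical above 0.7 rad).
It fails at once if a stone is dropped (falls free faster than 0.7 m/s, a drop of some 25 mm) ((linear speed of small_stone above 0.7 m/s and contact force between the fingers and small_stone below 0.1 N) or (linear speed of square_stone above 0.7 m/s and contact force between the fingers and square_stone below 0.1 N) or (linear speed of broad_stone above 0.7 m/s and contact force between the fingers and broad_stone below 0.1 N) or (linear speed of long_stone above 0.7 m/s and contact force between the fingers and long_stone below 0.1 N)).
It also fails if it takes over 99 s, if anything falls off the work surface, if the arm or the gripper's body presses on something with over 40 N, if the wrist force passes 120 N, or if a joint passes its speed limit or range.

## Working session

There is one attempt and no reset: what is moved stays moved. The work goes in short steps, Python scripts to look and compute and a tool call to move; the robot and the scene stay as the last step left them, time stands still between calls to the robot, and variables do not carry over. Pictures are saved under pics/ and viewed, at most 14 in all, crops included, and the job is handed in when it is done.

Besides the shell and the picture viewer there is one more tool, called as name(argument=value, ...) on one line, values as JSON. send_rows: Moves the arm, as the interface text tells. Its arguments: {"type":"object","properties":{"rows":{"type":"string"},"squeeze":{"type":"number"}},"required":["rows"]}

```bash
ls; mkdir -p pics; python3 - <<'E'
from bench import robot
import cv2
for n in ["top","side"]:
    im=robot.camera(n); cv2.imwrite(f"pics/{n}0.png",cv2.cvtColor(im,cv2.COLOR_RGB2BGR))
    m=robot.camera_model(n); print(n,m)
    for t in "small_stone small_tray square_stone square_tray broad_stone broad_tray long_stone long_tray loupe ink_tin".split():
        print(t,[([round(v) for v in d['box']],round(d['score'],2)) for d in robot.recognise(n,t)][:4])
print(robot.camera_model("wrist")); s=robot.state(); print(s['clock'],s['tool_rot'],s['gripper_width'])
E
```

```text
pics
top {'fx': 355.4138674887071, 'fy': 355.4138674887071, 'cx': 254.59630774666485, 'cy': 186.30331977201456, 'cam_to_world': array([[ 9.93442934e-03,  9.94638793e-01, -1.02931911e-01,
         3.62136275e+02],
       [-9.99950107e-01,  9.77414450e-03, -2.06146357e-03,
        -1.31378872e+01],
       [-1.04434026e-03,  1.02947255e-01,  9.94686268e-01,
         1.10520268e+03],
       [ 0.00000000e+00,  0.00000000e+00,  0.00000000e+00,
         1.00000000e+00]])}
small_stone [([125, 137, 22, 17], 0.72)]
small_tray [([117, 180, 31, 30], 0.93)]
square_stone [([352, 188, 25, 22], 0.84)]
square_tray [([200, 134, 27, 32], 0.88)]
broad_stone [([192, 189, 31, 24], 0.77), ([162, 221, 32, 30], 0.73), ([224, 212, 37, 31], 0.7)]
broad_tray [([267, 138, 34, 30], 0.82)]
long_stone [([275, 192, 38, 22], 0.78)]
long_tray [([343, 137, 42, 25], 0.94)]
loupe [([164, 167, 13, 16], 0.44)]
ink_tin [([272, 190, 40, 22], 0.55), ([247, 162, 12, 21], 0.45), ([342, 136, 44, 28], 0.29)]
side {'fx': 397.28525310016425, 'fy': 397.28525310016425, 'cx': 254.87005145712794, 'cy': 188.81869773238594, 'cam_to_world
[... 795 characters left out ...]
115, 27, 19], 0.25)]
ink_tin [([223, 179, 20, 19], 0.75)]
{'fx': 296.54103332474574, 'fy': 296.54103332474574, 'cx': 255.69163388070268, 'cy': 191.83312822643788, 'tool_from_camera': array([[ 1.03510475e-04,  9.56930495e-01,  2.90317099e-01,
         7.49529790e+01],
       [ 9.99999792e-01, -2.83859506e-04,  5.79102523e-04,
        -7.75193557e-01],
       [ 6.36570132e-04,  2.90316979e-01, -9.56930325e-01,
         3.11441434e+01],
       [ 0.00000000e+00,  0.00000000e+00,  0.00000000e+00,
         1.00000000e+00]])}
1.1 [[ 9.32754295e-01  3.60512725e-01  9.27374567e-06]
 [ 3.60512725e-01 -9.32754295e-01  5.20173707e-06]
 [ 1.05254185e-05 -1.50863928e-06 -1.00000000e+00]] 85.66801469049366
```

```bash
python3 - <<'E'
import cv2
im=cv2.imread("pics/top0.png")[110:270,100:400]
cv2.imwrite("pics/topc.png",cv2.resize(im,(800,427),interpolation=cv2.INTER_CUBIC))
E
```

```text
(no output)
```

View pics/topc.png

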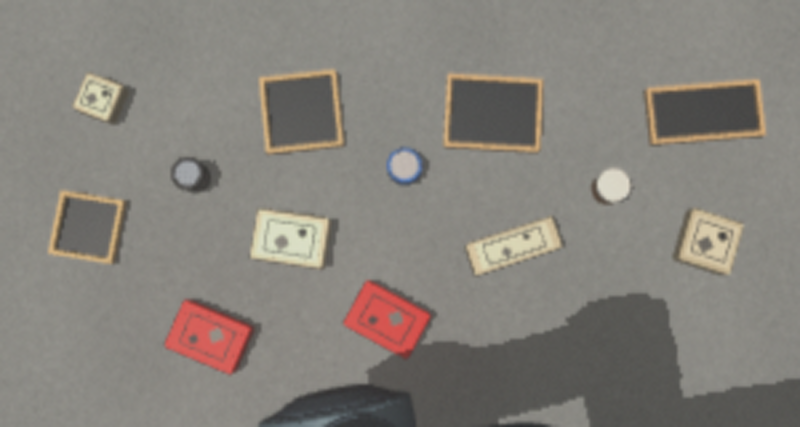

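View pics/side0.png

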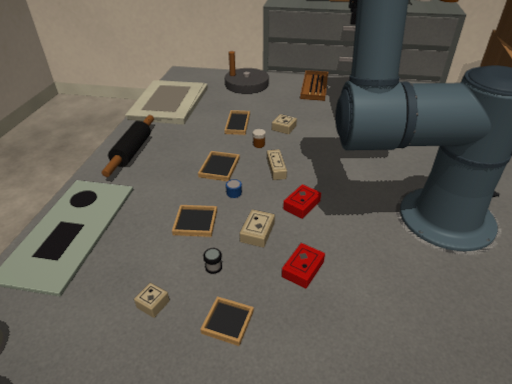

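```bash
cat > h.py <<'E'
from bench import robot
import cv2, numpy as np, json, sys
from scipy.optimize import minimize
DIM={'small_stone':(46,46,30),'square_stone':(62,62,30),'broad_stone':(58,84,30),'long_stone':(38,105,30),
'small_tray':(74,74,14),'square_tray':(90,90,14),'broad_tray':(86,112,14),'long_tray':(66,133,14)}
def model(cam):
    m=robot.camera_model(cam)
    if cam=='wrist':
        s=robot.state(); T=np.eye(4); T[:3,:3]=s['tool_rot']; T[:3,3]=s['position']
        m['cam_to_world']=T@m['tool_from_camera']
    return m
def proj(m,P):
    T=np.linalg.inv(m['cam_to_world']); p=np.c_[P,np.ones(len(P))]@T.T
    return np.c_[m['cx']+m['fx']*p[:,0]/-p[:,2], m['cy']+m['fy']*p[:,1]/p[:,2]]
def unproj(m,u,v,z):
    C=m['cam_to_world']; d=C[:3,:3]@[(u-m['cx'])/m['fx'],-(v-m['cy'])/m['fy'],-1]; o=C[:3,3]
    return o+d*(z-o[2])/d[2]
def corners(x,y,a,dim,z0=0):
    X,Y,H=dim; c,s=np.cos(a),np.sin(a)
    b=np.array([[sx*X/2,sy*Y/2] for sx in(1,-1) for sy in(1,-1)])@np.array([[c,s],[-s,c]])+[x,y]
    return np.vstack([np.c_[b,np.full(4,z0+z)] for z in(0,H)])
def hull(img,box,thr):
    l,t,w,h=box; p=6
    l0,t0=int(max(l-p,0)),int(max(t-p,0)); sub=img[t0:int(t+h+p),l0:int(l+w+p)].astype(int)
    # upsample x4 for subpixel outline of the yellowish (red minus blue) region
    d=cv2.resize((sub[...,0]-sub[...,2]).astype(np.float32),None,fx=4,fy=4,interpolation=cv2.INTER_CUBIC)
    n,lab,st,_=cv2.connectedComponentsWithStats((d>thr).astype(np.uint8))
    k=1+np.argmax(st[1:,4]); ys,xs=np.nonzero(lab==k)
    pts=np.c_[(xs+.5)/4-.5+l0,(ys+.5)/4-.5+t0].astype(np.float32)
    return cv2.convexHull(pts)
def fit(name,obs,x0,z0=0):
    def cost(q):
        c=0
        for m,H in obs:
            P=cv2.convexHull(proj(m,corners(q[0],q[1],q[2]/50,DIM[name],z0)).astype(np.float32))
            i=cv2.intersectConvexConvex(P,H)[0]; c+=1-i/(cv2.contourArea(P)+cv2.contourArea(H)-i)
        return c/len(obs)
    best=None
    for a in np.arange(0,180,30):
        r=minimize(cost,[x0[0],x0[1],np.radians(a)*50],method='Nelder-Mead',options=dict(initial_simplex=[[x0[0]+dx,x0[1]+dy,(np.radians(a)*50+da)] for dx,dy,da in[(0,0,0),(8,0,0),(0,8,0),(0,0,10)]],maxiter=300))
        if best is None or r.fun<best.fun: best=r
    x,y,a=best.x; a=a/50
    per=np.pi/2 if DIM[name][0]==DIM[name][1] else np.pi
    return [round(float(x),1),round(float(y),1),round(float((a+per/2)%per-per/2),3),round(1-best.fun,3)]
E
python3 - <<'E'
from h import *
im={n:cv2.cvtColor(cv2.imread(f"pics/{n}0.png"),cv2.COLOR_BGR2RGB) for n in("top","side")}
M={n:model(n) for n in im}
B=dict(small_stone=([125,137,22,17],[135,281,36,37]),small_tray=([117,180,31,30],[200,299,51,48]),square_stone=([352,188,25,22],[268,116,28,18]),square_tray=([200,134,27,32],[173,206,45,30]),broad_stone=([192,189,31,24],[238,210,34,39]),broad_tray=([267,138,34,30],[199,152,40,27]),long_stone=([275,192,38,22],[266,150,22,31]),long_tray=([343,137,42,25],[228,112,21,23]))
for n,(bt,bs) in B.items():
    o=[(M[c],hull(im[c],b,20)) for c,b in(('top',bt),('side',bs))]
    x0=unproj(M['top'],bt[0]+bt[2]/2,bt[1]+bt[3]/2,20)
    print(n,fit(n,o[:1],x0),fit(n,o[1:],x0),fit(n,o,x0))
w=robot.camera('wrist'); cv2.imwrite("pics/w0.png",cv2.cvtColor(w,cv2.COLOR_RGB2BGR))
E
```

```text
small_stone [596.1, 355.7, -0.356, np.float64(0.835)] [594.0, 354.3, -0.413, np.float64(0.934)] [595.5, 354.8, -0.361, np.float64(0.866)]
small_tray [446.2, 368.8, -0.155, np.float64(0.926)] [444.1, 367.5, -0.16, np.float64(0.945)] [444.6, 367.9, -0.146, np.float64(0.929)]
square_stone [436.0, -351.9, -0.27, np.float64(0.916)] [433.6, -351.4, -0.261, np.float64(0.967)] [434.9, -352.0, -0.293, np.float64(0.932)]
square_tray [584.8, 122.6, 0.089, np.float64(0.926)] [582.1, 123.1, 0.108, np.float64(0.939)] [583.2, 123.0, 0.119, np.float64(0.93)]
broad_stone [434.2, 130.1, -0.129, np.float64(0.963)] [432.6, 127.7, -0.121, np.float64(0.969)] [433.4, 129.8, -0.133, np.float64(0.953)]
broad_tray [585.7, -104.1, -0.027, np.float64(0.935)] [583.5, -103.4, -0.065, np.float64(0.932)] [584.4, -103.8, -0.046, np.float64(0.932)]
long_stone [428.3, -126.2, 0.33, np.float64(0.958)] [425.8, -127.6, 0.313, np.float64(0.952)] [427.5, -126.5, 0.33, np.float64(0.927)]
long_tray [589.0, -352.9, 0.07, np.float64(0.938)] [586.1, -349.3, 0.07, np.float64(0.91)] [588.0, -352.3, 0.083, np.float64(0.92)]
```

View pics/w0.png

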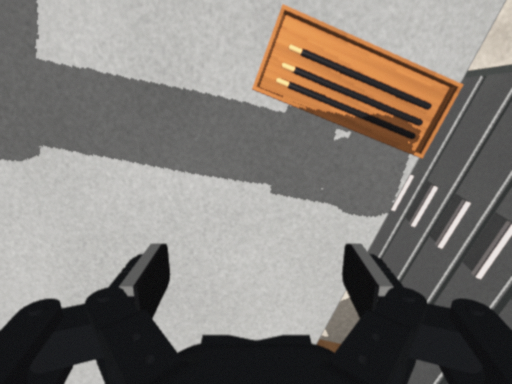

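send_rows(rows="0.8 0.98 -0.6 0 0 0.48 -1;0.8 0.98 -0.6 0 0 0.48 -1;0.8 0.98 -0.6 0 0 0.48 -1;0.8 0.98 -0.6 0 0 0.48 -1;0.8 0.98 -0.6 0 0 0.48 -1;0.8 0.98 -0.6 0 0 0.48 -1;0.8 0.98 -0.6 0 0 0.48 -1;0.8 0.98 -0.6 0 0 0.48 -1;0.8 0.98 -0.6 0 0 0.48 -1;0.8 0.98 -0.6 0 0 0.48 -1", squeeze=60)

```text
clock: 2.4
position: [395.2, -409.0, 284.1]
tool_rot: [[0.46, 0.888, 0.0], [0.888, -0.46, -0.0], [-0.0, 0.0, -1.0]]
force: [-0.0, -0.7, 0.5]
gripper_width: 85.1
grasp_force: 0.0
```

send_rows(rows="0.7 0.97 -0.6 0 0 0.47 -1;0.7 0.97 -0.6 0 0 0.47 -1;0.63 0.97 -0.6 0 0 0.47 -1;0 0 0 0 0 0 -1")

```text
clock: 2.9
position: [435.4, -350.2, 247.3]
tool_rot: [[0.264, 0.965, -0.002], [0.965, -0.264, 0.002], [0.002, -0.002, -1.0]]
force: [-0.4, 0.4, 0.4]
gripper_width: 85.6
grasp_force: 0.0
```

```bash
cat > look.py <<'E'
from h import *
# usage: look.py tag name... : fit names in the wrist picture
tag=sys.argv[1]; m=model('wrist'); w=robot.camera('wrist')
cv2.imwrite(f"pics/{tag}.png",cv2.cvtColor(w,cv2.COLOR_RGB2BGR))
s=robot.state(); R=np.array(s['tool_rot']); print('tcp',np.round(s['position'],1),'yaw_y',round(float(np.arctan2(R[1,1],R[0,1])),3),'t',s['clock'],'w',s['gripper_width'],s['grasp_force'])
for n in sys.argv[2:]:
    for d in robot.recognise('wrist',n)[:3]:
        b=d['box']; x0=unproj(m,b[0]+b[2]/2,b[1]+b[3]/2,15)
        print(n,[round(v) for v in b],round(d['score'],2),fit(n,[(m,hull(w,b,20))],x0))
E
python3 look.py w1 square_stone long_tray
```

```text
tcp [ 435.2 -351.3  248.2] yaw_y -0.269 t 2.95 w 85.06387420907282 0.0
square_stone [213, 168, 94, 91] 0.7 [435.2, -351.6, -0.3, np.float64(0.953)]
long_tray [397, 42, 111, 212] 0.56 [587.9, -352.4, 0.088, np.float64(0.919)]
```

View pics/w1.png

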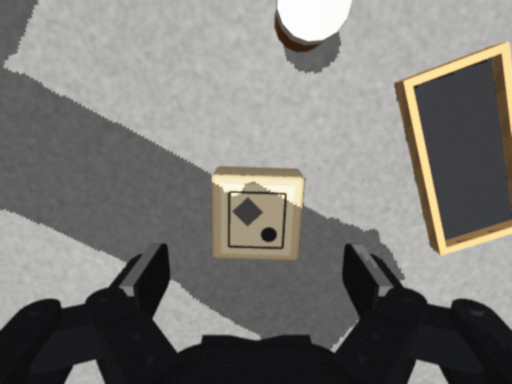

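send_rows(rows="0 0 -0.95 0 0 -0.1 -1;0 0 -0.95 0 0 0 -1;0 0 -0.95 0 0 0 -1;0 0 -0.7 0 0 0 -1;0 0 0 0 0 0 -1;0 0 0 0 0 0 1;0 0 0 0 0 0 1;0 0 0 0 0 0 1;0 0 0 0 0 0 1")

```text
clock: 4.18
position: [435.4, -352.6, 178.8]
tool_rot: [[0.282, 0.96, 0.001], [0.96, -0.282, -0.002], [-0.001, 0.002, -1.0]]
force: [0.7, 0.6, 5.1]
gripper_width: 60.4
grasp_force: 68.7
```

```bash
python3 look.py w2
```

```text
tcp [ 435.4 -352.6  178.8] yaw_y -0.286 t 4.225 w 60.89020892212166 68.83219599723816
```

View pics/w2.png

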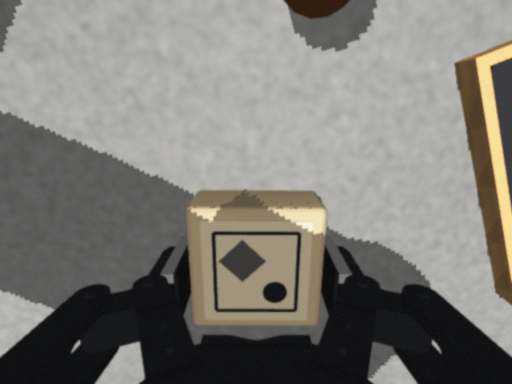

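send_rows(rows="0 0 1 0 0 0 1;0 0 1 0 0 0 1;0.31 0.99 1 0 0 0.11 1;0.31 0.99 1 0 0 0.11 1;0.31 0.99 0 0 0 0.11 1;0.31 0.99 0 0 0 0.11 1;0.31 0.99 0 0 0 0.11 1;0.31 0.99 0 0 0 0.11 1;0.31 0.99 0 0 0 0.11 1;0.31 0.99 0 0 0 0.11 1")

```text
clock: 5.48
position: [484.8, -192.3, 257.2]
tool_rot: [[0.152, 0.988, -0.001], [0.988, -0.152, 0.0], [0.0, -0.001, -1.0]]
force: [-0.1, 0.0, -3.3]
gripper_width: 60.8
grasp_force: 67.8
```

send_rows(rows="0.31 0.99 0 0 0 0.11 1;0.31 0.99 0 0 0 0.11 1;0.31 0.99 0 0 0 0.11 1;0.31 0.99 0 0 0 0.11 1;0.31 0.99 0 0 0 0.11 1;0.31 0.99 0 0 0 0.11 1;0.31 0.99 0 0 0 0.11 1;0.31 0.99 0 0 0 0.11 1;0.31 0.99 0 0 0 0.11 1;0.31 0.99 0 0 0 0.11 1")

```text
clock: 6.72
position: [546.5, 5.8, 257.2]
tool_rot: [[-0.013, 1.0, -0.001], [1.0, 0.013, 0.0], [0.0, -0.001, -1.0]]
force: [-0.3, 0.9, -2.3]
gripper_width: 61.0
grasp_force: 67.8
```

send_rows(rows="0.31 0.99 0 0 0 0.11 1;0.31 0.99 0 0 0 0.11 1;0.31 0.99 0 0 0 0.11 1;0.31 0.99 0 0 0 0.11 1;0.31 0.99 0 0 0 0.11 1;0.31 0.99 0 0 0 0.11 1;0 0 0 0 0 0 1")

```text
clock: 7.6
position: [584.1, 124.6, 257.7]
tool_rot: [[-0.113, 0.994, 0.0], [0.994, 0.113, -0.0], [-0.0, 0.0, -1.0]]
force: [0.2, -0.8, -3.3]
gripper_width: 60.5
grasp_force: 67.8
```

```bash
python3 look.py w3 broad_stone
```

```text
tcp [583.9 123.8 257.6] yaw_y 0.112 t 7.65 w 61.051139528329884 67.81596422195435
broad_stone [0, 260, 15, 38] 0.63 [371.3, -1.8, -0.692, np.float64(0.046)]
broad_stone [0, 112, 103, 130] 0.61 [437.3, 128.7, -0.133, np.float64(0.899)]
```

View pics/w3.png

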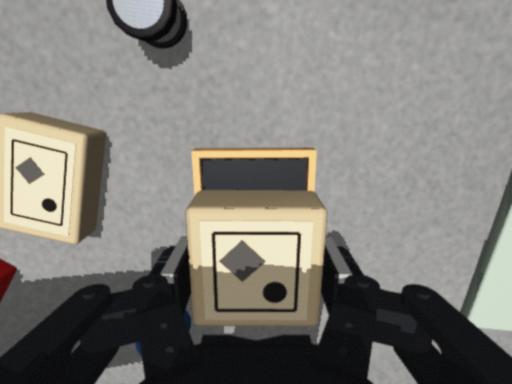

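send_rows(rows="0 0 -1 0 0 0 1;0 0 -1 0 0 0 1;0 0 -0.9 0 0 0 1;0 0 -0.5 0 0 0 1;0 0 -0.12 0 0 0 1;0 0 -0.12 0 0 0 1;0 0 -0.04 0 0 0 1;0 0 0 0 0 0 1")

```text
clock: 8.7
position: [583.9, 123.1, 184.6]
tool_rot: [[-0.11, 0.994, 0.001], [0.994, 0.11, 0.0], [-0.0, 0.001, -1.0]]
force: [-0.5, -0.1, -2.8]
gripper_width: 61.0
grasp_force: 67.7
```

send_rows(rows="0 0 -0.05 0 0 0 1;0 0 -0.03 0 0 0 1;0 0 0 0 0 0 1")

```text
clock: 9.07
position: [584.1, 123.2, 183.8]
tool_rot: [[-0.11, 0.994, 0.0], [0.994, 0.11, -0.0], [-0.0, 0.0, -1.0]]
force: [-4.4, -1.1, 5.6]
gripper_width: 60.6
grasp_force: 68.9
```

send_rows(rows="0 0 0 0 0 0 -1;0 0 0 0 0 0 -1;0 0 0 0 0 0 -1;0 0 0.7 0 0 0 -1;0 0 1 0 0 0 -1;0 0 1 0 0 0 -1;-0.95 0.03 0.5 0 0 -0.2 -1;-0.95 0.03 0 0 0 -0.2 -1;-0.95 0.03 0 0 0 -0.2 -1;-0.95 0.03 0 0 0 -0.2 -1")

```text
clock: 10.32
position: [507.4, 125.5, 248.2]
tool_rot: [[0.01, 1.0, 0.002], [1.0, -0.01, 0.0], [0.0, 0.002, -1.0]]
force: [0.1, -0.3, 0.4]
gripper_width: 85.2
grasp_force: 0.0
```

send_rows(rows="-0.95 0.03 0 0 0 -0.2 -1;-0.95 0.03 0 0 0 -0.2 -1;-0.95 0.04 0 0 0 -0.2 -1;-0.9 0.04 0 0 0 -0.23 -1;0 0 0 0 0 0 -1")

```text
clock: 10.95
position: [432.2, 128.4, 247.5]
tool_rot: [[0.133, 0.991, 0.001], [0.991, -0.133, 0.0], [0.0, 0.001, -1.0]]
force: [-0.1, -0.4, -0.1]
gripper_width: 85.3
grasp_force: 0.0
```

```bash
python3 look.py w4 broad_stone square_tray
```

```text
tcp [433.  128.3 247.7] yaw_y -0.133 t 11.0 w 85.43408696347625 0.0
broad_stone [154, 292, 59, 59] 0.87 [352.2, 11.7, -0.483, np.float64(0.339)]
broad_stone [3, 18, 125, 159] 0.77 [322.9, 218.7, -0.384, np.float64(0.967)]
broad_stone [214, 149, 88, 124] 0.65 [433.8, 128.4, -0.141, np.float64(0.961)]
square_tray [389, 114, 122, 142] 0.73 [570.6, 120.3, 0.12, np.float64(0.86)]
```

View pics/w4.png

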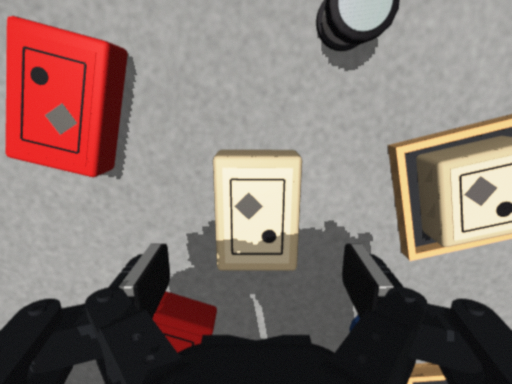

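The candidates are two red look-alikes, at (65,97) and (185,322), and the yellowish-grey limestone at (257,210). The last one is the broad stone and is centred under the gripper. The square stone is lying in its tray on the right.

send_rows(rows="0 0 -0.95 0 0 0 -1;0 0 -0.95 0 0 0 -1;0 0 -0.95 0 0 0 -1;0 0 -0.62 0 0 0 -1;0 0 0 0 0 0 -1;0 0 0 0 0 0 1;0 0 0 0 0 0 1;0 0 0 0 0 0 1;0 0 0 0 0 0 1")

```text
clock: 12.22
position: [433.4, 128.3, 178.1]
tool_rot: [[0.134, 0.991, 0.002], [0.991, -0.134, 0.0], [0.0, 0.002, -1.0]]
force: [-0.1, 0.2, 6.4]
gripper_width: 56.8
grasp_force: 65.5
```

send_rows(rows="0 0 1 0 0 0 1;0 0 1 0 0 0 1;0.63 -0.97 1 0 0 0.05 1;0.63 -0.97 0.5 0 0 0.05 1;0.63 -0.97 0 0 0 0.05 1;0.63 -0.97 0 0 0 0.05 1;0.63 -0.97 0 0 0 0.05 1;0.63 -0.97 0 0 0 0.05 1;0.63 -0.97 0 0 0 0.05 1;0.63 -0.97 0 0 0 0.05 1")

```text
clock: 13.48
position: [533.3, -27.4, 246.3]
tool_rot: [[0.074, 0.997, -0.002], [0.997, -0.074, 0.0], [0.0, -0.002, -1.0]]
force: [0.6, -0.2, -3.2]
gripper_width: 57.0
grasp_force: 65.5
```

send_rows(rows="0.63 -0.97 0 0 0 0.05 1;0.63 -0.97 0 0 0 0.05 1;0.63 -0.97 0 0 0 0.05 1;0.62 -0.94 0 0 0 0.05 1;0 0 0 0 0 0 1")

```text
clock: 14.1
position: [584.5, -105.4, 247.2]
tool_rot: [[0.046, 0.999, 0.001], [0.999, -0.046, -0.0], [-0.0, 0.001, -1.0]]
force: [0.3, -0.3, -3.3]
gripper_width: 56.7
grasp_force: 65.5
```

```bash
python3 look.py w5 long_stone
```

```text
tcp [ 583.9 -104.5  246.8] yaw_y -0.045 t 14.15 w 56.82524769796085 65.5415403842926
long_stone [0, 172, 110, 142] 0.84 [429.0, -124.9, 0.249, np.float64(0.793)]
```

View pics/w5.png

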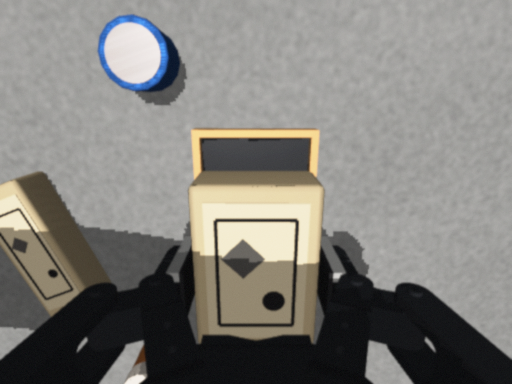

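send_rows(rows="0 0 -1 0 0 0 1;0 0 -1 0 0 0 1;0 0 -0.6 0 0 0 1;0 0 -0.3 0 0 0 1;0 0 -0.12 0 0 0 1;0 0 -0.1 0 0 0 1;0 0 -0.06 0 0 0 1;0 0 0 0 0 0 1")

```text
clock: 15.2
position: [583.8, -103.9, 183.8]
tool_rot: [[0.044, 0.999, 0.0], [0.999, -0.044, -0.0], [-0.0, 0.0, -1.0]]
force: [-0.9, -0.3, -2.7]
gripper_width: 56.7
grasp_force: 65.4
```

send_rows(rows="0 0 -0.05 0 0 0 1;0 0 -0.03 0 0 0 1;0 0 0 0 0 0 1")

```text
clock: 15.58
position: [584.1, -104.0, 183.2]
tool_rot: [[0.044, 0.999, 0.0], [0.999, -0.044, -0.0], [-0.0, 0.0, -1.0]]
force: [-3.9, 0.6, 6.5]
gripper_width: 56.9
grasp_force: 66.5
```

send_rows(rows="0 0 0 0 0 0 -1;0 0 0 0 0 0 -1;0 0 0 0 0 0 -1;0 0 0.7 0 0 0 -1;0 0 1 0 0 0 -1;0 0 1 0 0 0 -1;-0.98 -0.14 0.5 0 0 0.31 -1;-0.98 -0.14 0 0 0 0.31 -1;-0.98 -0.14 0 0 0 0.31 -1;-0.98 -0.14 0 0 0 0.31 -1")

```text
clock: 16.82
position: [505.0, -115.3, 247.6]
tool_rot: [[-0.143, 0.99, 0.002], [0.99, 0.143, -0.001], [-0.001, 0.002, -1.0]]
force: [-0.2, 0.4, 0.1]
gripper_width: 85.3
grasp_force: 0.0
```

send_rows(rows="-0.98 -0.14 0 0 0 0.31 -1;-0.98 -0.14 0 0 0 0.31 -1;-0.98 -0.14 0 0 0 0.31 -1;-0.97 -0.14 0 0 0 0.3 -1;0 0 0 0 0 0 -1")

```text
clock: 17.45
position: [426.7, -126.4, 246.9]
tool_rot: [[-0.319, 0.948, 0.001], [0.948, 0.319, -0.001], [-0.001, 0.001, -1.0]]
force: [1.0, -0.6, 0.4]
gripper_width: 85.2
grasp_force: 0.0
```

```bash
python3 look.py w6 long_stone
```

```text
tcp [ 427.4 -126.5  247. ] yaw_y 0.325 t 17.5 w 85.05366884920225 0.0
long_stone [222, 133, 65, 150] 0.72 [427.9, -126.7, 0.325, np.float64(0.966)]
```

View pics/w6.png

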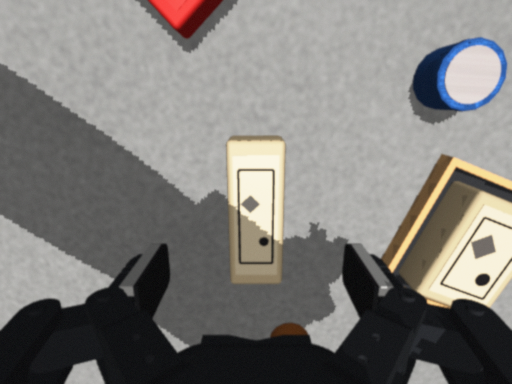

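send_rows(rows="0 0 -0.95 0 0 0 -1;0 0 -0.95 0 0 0 -1;0 0 -0.85 0 0 0 -1;0 0 -0.5 0 0 0 -1;0 0 0 0 0 0 1;0 0 0 0 0 0 1;0 0 0 0 0 0 1;0 0 0 0 0 0 1;0 0 0 0 0 0 1")

```text
clock: 18.68
position: [427.7, -126.6, 181.8]
tool_rot: [[-0.321, 0.947, 0.002], [0.947, 0.321, -0.001], [-0.002, 0.001, -1.0]]
force: [0.4, 0.3, 5.9]
gripper_width: 36.9
grasp_force: 63.1
```

send_rows(rows="0 0 1 0 0 0 1;0 0 1 0 0 0 1;0.67 -0.94 1 0 0 -0.14 1;0.67 -0.94 0.5 0 0 -0.14 1;0.67 -0.94 0 0 0 -0.14 1;0.67 -0.94 0 0 0 -0.14 1;0.67 -0.94 0 0 0 -0.14 1;0.67 -0.94 0 0 0 -0.14 1;0.67 -0.94 0 0 0 -0.14 1;0.67 -0.94 0 0 0 -0.13 1")

```text
clock: 19.92
position: [534.1, -276.9, 249.6]
tool_rot: [[-0.159, 0.987, -0.002], [0.987, 0.159, 0.002], [0.002, -0.002, -1.0]]
force: [-0.0, 0.4, -2.1]
gripper_width: 37.3
grasp_force: 62.2
```

send_rows(rows="0.67 -0.94 0 0 0 -0.13 1;0.67 -0.94 0 0 0 -0.13 1;0.66 -0.94 0 0 0 -0.13 1;0.66 -0.94 0 0 0 -0.13 1;0 0 0 0 0 0 1")

```text
clock: 20.55
position: [587.4, -352.5, 249.8]
tool_rot: [[-0.081, 0.997, -0.001], [0.997, 0.081, 0.001], [0.001, -0.001, -1.0]]
force: [-0.4, 1.7, -2.1]
gripper_width: 36.6
grasp_force: 62.1
```

```bash
python3 look.py w7
```

```text
tcp [ 587.  -351.7  249.6] yaw_y 0.082 t 20.6 w 36.39287516467419 62.116878032684326
```

View pics/w7.png

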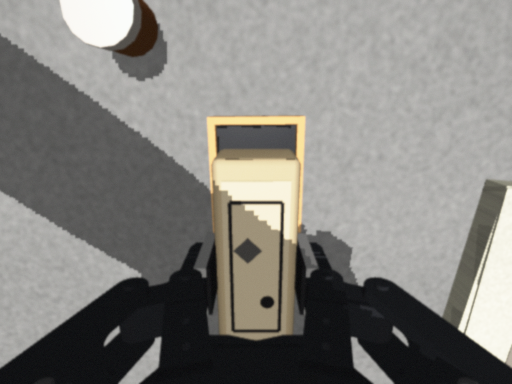

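Centred over the long tray and aligned with it. Lowering now.

send_rows(rows="0 0 -1 0 0 0 1;0 0 -1 0 0 0 1;0 0 -0.6 0 0 0 1;0 0 -0.3 0 0 0 1;0 0 -0.1 0 0 0 1;0 0 -0.08 0 0 0 1;0 0 -0.05 0 0 0 1;0 0 0 0 0 0 1")

```text
clock: 21.6
position: [587.6, -352.0, 188.6]
tool_rot: [[-0.082, 0.997, 0.0], [0.997, 0.082, -0.0], [-0.0, 0.0, -1.0]]
force: [-0.6, 0.6, -3.1]
gripper_width: 36.7
grasp_force: 62.1
```

send_rows(rows="0 0 -0.05 0 0 0 1;0 0 -0.04 0 0 0 1;0 0 -0.02 0 0 0 1;0 0 0 0 0 0 1")

```text
clock: 22.1
position: [587.7, -352.0, 186.9]
tool_rot: [[-0.082, 0.997, 0.0], [0.997, 0.082, -0.0], [-0.0, 0.0, -1.0]]
force: [-2.5, 1.9, 4.6]
gripper_width: 36.6
grasp_force: 63.0
```

send_rows(rows="0 0 0 0 0 0 -1;0 0 0 0 0 0 -1;0 0 0 0 0 0 -1;0 0 0.7 0 0 0 -1;0 0 1 0 0 0 -1;0 0 1 0 0 0 -1;0.01 0.98 0.5 0 0 -0.08 -1;0.01 0.98 0 0 0 -0.08 -1;0.01 0.98 0 0 0 -0.08 -1;0.01 0.98 0 0 0 -0.08 -1")

```text
clock: 23.35
position: [588.0, -271.4, 249.1]
tool_rot: [[-0.034, 0.999, -0.002], [0.999, 0.034, 0.001], [0.001, -0.002, -1.0]]
force: [0.6, 0.5, 0.4]
gripper_width: 85.1
grasp_force: 0.0
```

send_rows(rows="0.01 0.98 0 0 0 -0.08 -1;0.01 0.98 0 0 0 -0.08 -1;0.01 0.98 0 0 0 -0.08 -1;0.01 0.98 0 0 0 -0.08 -1;0.01 0.98 0 0 0 -0.08 -1;0.01 0.98 0 0 0 -0.08 -1;0.01 0.98 0 0 0 -0.08 -1;0.01 0.98 0 0 0 -0.08 -1;0.01 0.98 0 0 0 -0.08 -1;0.01 0.98 0 0 0 -0.08 -1")

```text
clock: 24.6
position: [589.8, -75.8, 249.4]
tool_rot: [[0.086, 0.996, -0.001], [0.996, -0.086, 0.0], [0.0, -0.001, -1.0]]
force: [-0.5, -0.3, 0.4]
gripper_width: 85.2
grasp_force: 0.0
```

send_rows(rows="0.01 0.98 0 0 0 -0.08 -1;0.01 0.98 0 0 0 -0.08 -1;0.01 0.98 0 0 0 -0.08 -1;0.01 0.98 0 0 0 -0.08 -1;0.01 0.98 0 0 0 -0.08 -1;0.01 0.98 0 0 0 -0.08 -1;0.01 0.98 0 0 0 -0.08 -1;0.01 0.98 0 0 0 -0.08 -1;0.01 0.98 0 0 0 -0.08 -1;0.01 0.98 0 0 0 -0.08 -1")

```text
clock: 25.85
position: [591.5, 119.9, 249.4]
tool_rot: [[0.205, 0.979, -0.001], [0.979, -0.205, 0.0], [-0.0, -0.001, -1.0]]
force: [-0.4, 0.4, 0.3]
gripper_width: 85.2
grasp_force: 0.0
```

send_rows(rows="0.01 0.98 0 0 0 -0.09 -1;0.01 0.98 0 0 0 -0.09 -1;0.01 0.98 0 0 0 -0.09 -1;0.01 0.98 0 0 0 -0.09 -1;0.01 0.98 0 0 0 -0.09 -1;0.01 0.98 0 0 0 -0.09 -1;0.01 0.98 0 0 0 -0.09 -1;0.01 0.98 0 0 0 -0.09 -1;0.01 0.98 0 0 0 -0.09 -1;0 0 0 0 0 0 -1")

```text
clock: 27.1
position: [593.1, 296.4, 249.4]
tool_rot: [[0.32, 0.948, -0.001], [0.948, -0.32, -0.0], [-0.001, -0.001, -1.0]]
force: [0.1, 0.5, -0.5]
gripper_width: 85.5
grasp_force: 0.0
```

send_rows(rows="0.01 0.98 0 0 0 -0.09 -1;0.01 0.98 0 0 0 -0.09 -1;0 0 0 0 0 0 -1;0 0 0 0 0 0 -1")

```text
clock: 27.6
position: [594.4, 333.3, 249.7]
tool_rot: [[0.347, 0.938, -0.001], [0.938, -0.347, -0.001], [-0.001, -0.0, -1.0]]
force: [0.1, -0.2, 0.1]
gripper_width: 84.9
grasp_force: 0.0
```

```bash
python3 look.py w8 small_stone small_tray
```

```text
tcp [594.5 333.2 249.8] yaw_y -0.355 t 27.65 w 85.55097679384227 0.0
small_stone [206, 145, 74, 72] 0.75 [595.5, 354.7, -0.355, np.float64(0.951)]
small_tray [1, 177, 126, 109] 0.95 [445.7, 366.9, -0.157, np.float64(0.966)]Traceback (most recent call last):
  File "look.py", line 9, in <module>
    print(n,[round(v) for v in b],round(d['score'],2),fit(n,[(m,hull(w,b,20))],x0))
                                                                ~~~~^^^^^^^^
  File "h.py", line 28, in hull
    k=1+np.argmax(st[1:,4]); ys,xs=np.nonzero(lab==k)
        ~~~~~~~~~^^^^^^^^^^
    return _wrapfunc(a, 'argmax', axis=axis, out=out, **kwds)
    return bound(*args, **kwds)
ValueError: attempt to get argmax of an empty sequence
```

View pics/w8.png

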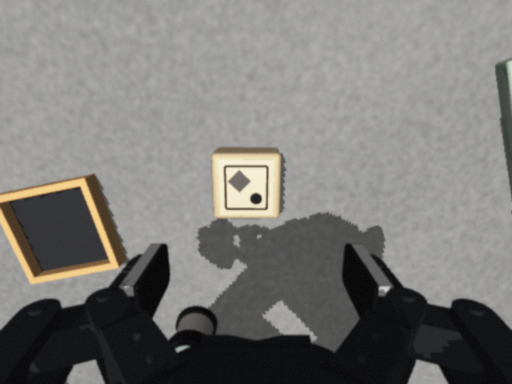

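send_rows(rows="0.05 0.55 0 0 0 0 -1;0 0.52 0 0 0 0 -1;0 0 -0.95 0 0 0 -1;0 0 -0.95 0 0 0 -1;0 0 -0.95 0 0 0 -1;0 0 -0.6 0 0 0 -1;0 0 0 0 0 0 1;0 0 0 0 0 0 1;0 0 0 0 0 0 1;0 0 0 0 0 0 1")

```text
clock: 29.0
position: [596.1, 355.7, 182.4]
tool_rot: [[0.347, 0.938, 0.002], [0.938, -0.347, 0.001], [0.002, 0.002, -1.0]]
force: [1.3, -0.1, 4.1]
gripper_width: 44.7
grasp_force: 64.0
```

send_rows(rows="0 0 0 0 0 0 1")

```text
clock: 29.12
position: [596.1, 355.7, 182.3]
tool_rot: [[0.347, 0.938, 0.002], [0.938, -0.347, 0.001], [0.001, 0.002, -1.0]]
force: [1.2, -0.7, 4.1]
gripper_width: 44.9
grasp_force: 64.2
```

send_rows(rows="0 0 1 0 0 0 1;0 0 1 0 0 0 1;-0.94 0.07 1 0 0 0.17 1;-0.94 0.07 0.3 0 0 0.17 1;-0.94 0.07 0 0 0 0.17 1;-0.94 0.07 0 0 0 0.17 1;-0.94 0.07 0 0 0 0.17 1;-0.94 0.07 0 0 0 0.17 1;-0.94 0.07 0 0 0 0.17 1;-0.94 0.08 0 0 0 0.16 1")

```text
clock: 30.38
position: [444.2, 367.0, 247.7]
tool_rot: [[0.15, 0.989, 0.001], [0.989, -0.15, 0.0], [0.001, 0.001, -1.0]]
force: [0.5, -0.5, -1.1]
gripper_width: 44.7
grasp_force: 63.6
```

send_rows(rows="0 0 0 0 0 0 1")

```text
clock: 30.5
position: [443.8, 367.1, 247.1]
tool_rot: [[0.15, 0.989, -0.0], [0.989, -0.15, -0.0], [-0.0, -0.0, -1.0]]
force: [0.2, -0.1, -1.0]
gripper_width: 44.9
grasp_force: 63.6
```

```bash
python3 look.py w9
```

```text
tcp [444.7 367.1 247.3] yaw_y -0.151 t 30.55 w 44.928262972458576 63.62004518508911
```

View pics/w9.png

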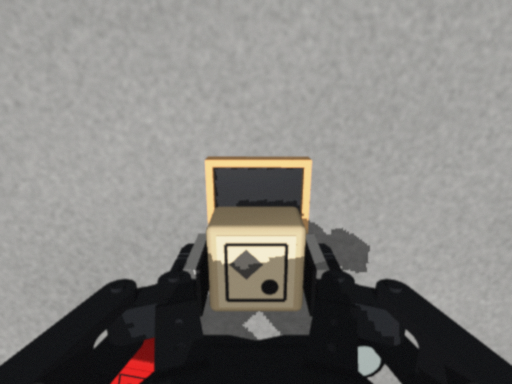

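The small stone is over its tray. Pick height was 182.3, so it should touch the felt near 187.3.

send_rows(rows="0.02 0 -1 0 0 0 1;0 0 -1 0 0 0 1;0 0 -0.5 0 0 0 1;0 0 -0.25 0 0 0 1;0 0 -0.1 0 0 0 1;0 0 -0.06 0 0 0 1;0 0 -0.03 0 0 0 1;0 0 0 0 0 0 1")

```text
clock: 31.55
position: [445.6, 367.0, 188.6]
tool_rot: [[0.151, 0.988, 0.001], [0.988, -0.151, 0.0], [0.0, 0.0, -1.0]]
force: [-0.9, 0.3, -1.0]
gripper_width: 44.5
grasp_force: 63.6
```

send_rows(rows="0 0 -0.05 0 0 0 1;0 0 -0.03 0 0 0 1;0 0 -0.02 0 0 0 1;0 0 0 0 0 0 1")

```text
clock: 32.05
position: [445.7, 367.0, 187.3]
tool_rot: [[0.151, 0.988, -0.0], [0.988, -0.151, -0.0], [-0.0, -0.0, -1.0]]
force: [-3.2, -2.7, 7.3]
gripper_width: 44.5
grasp_force: 64.7
```

Contact. Releasing and retreating straight up.

send_rows(rows="0 0 0 0 0 0 -1;0 0 0 0 0 0 -1;0 0 0 0 0 0 -1;0 0 0.7 0 0 0 -1;0 0 1 0 0 0 -1;0 0 1 0 0 0 -1;0 0 1 0 0 0 -1;0 0 1 0 0 0 -1;0 0 1 0 0 0 -1;0 0 0 0 0 0 -1")

```text
clock: 33.3
position: [446.1, 367.2, 302.7]
tool_rot: [[0.151, 0.988, 0.004], [0.988, -0.151, 0.002], [0.003, 0.003, -1.0]]
force: [-0.4, -0.8, -0.0]
gripper_width: 85.7
grasp_force: 0.0
```

```bash
python3 - <<'E'
from h import *
for n in("top","side"):
    im=robot.camera(n); cv2.imwrite(f"pics/{n}1.png",cv2.cvtColor(im,cv2.COLOR_RGB2BGR))
a=cv2.resize(cv2.imread("pics/top1.png")[110:270,100:400],(600,320),interpolation=cv2.INTER_CUBIC)
b=cv2.resize(cv2.imread("pics/side1.png")[90:350,120:345],(242,280),interpolation=cv2.INTER_CUBIC)
c=np.zeros((600,600,3),np.uint8); c[:320]=a; c[320:,:242]=b
cv2.imwrite("pics/final.png",c); print(robot.state()['clock'])
E
```

```text
33.4
```

View pics/final.png

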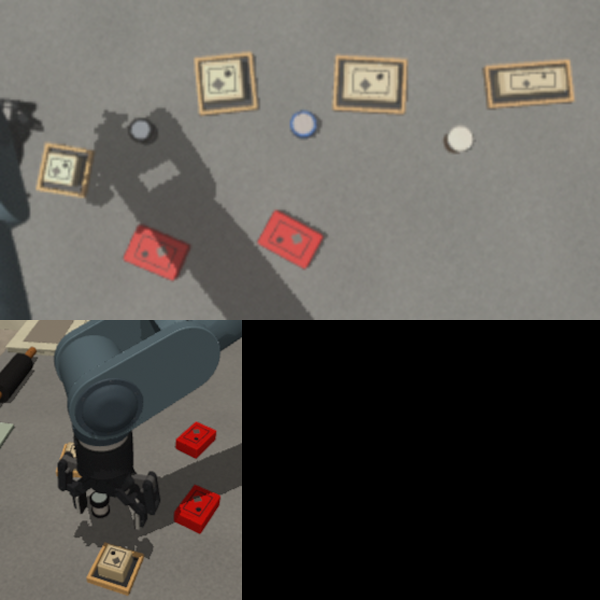

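All four stones lie in their own trays: small at (62,170), square at (225,83), broad at (370,83) and long at (530,82). The loupe, the tin and the red look-alikes haven't moved.

```bash
python3 -c "
from bench import robot
print(robot.close_job())"
```

```text
the job is handed in; nothing more can be done
None
```

All four stones are set down flat, drawing side up, in their own trays, the loupe, ink tin and red look-alikes were left where they stood, and the job was handed in at about 33 s; no verdict came back.

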